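# Pull the tapped blind plug from the drinks manifold

### The arm

A 6-joint arm with a two-finger parallel gripper is mounted at the origin on the work surface. World frame = base frame: x ahead of the robot, y to its left, z up, the work surface at z = 0. Lengths are in m, angles in degrees, forces in N, time in s.
With the tool pointing down it reaches from about 0.325 to 0.85 m from the base axis. Payload 4.4 kg.
Tool frame: the origin (TCP) lies midway between the tips of the shut fingers; the grasp point (between the pads) lies 19 mm behind it; z points along the fingers, x is the direction in which the jaws open and shut, and the axes are right-handed (so a half turn about z gives the same grasp; the last joint's range is limited). The gripper opens to 94 mm and grips with 3 to 60 N. Pads are 16 mm wide; open, the fingers measure 119 mm over their backs; the gripper's body (75 mm by 177 mm) begins 78 mm behind the grasp point.
Start: joints at [60.304, 11.837, 88.321, -0, 79.842, -8.623], TCP at [0.207, 0.537, 0.205] pointing down, gripper open.
Joint ranges: [-156.59, 156.59], [-49.26, 127.26], [12.9, 141.05], [-63.56, 243.56], [4.71, 150.69], [-161.64, 161.64]. Speed limits (degrees/s): [159.86, 159.86, 180, 180, 180, 180].

### API

Orientations are given as a 3x3 rotation matrix whose columns are the frame's x, y, z axes.
In Python, from cell import get_obs, snapshot, sign_off gives the robot as it stands. The module is installed in compiled form; this text tells all that it offers.
- The arm moves only by the shell command python3 -m jog 'ROWS'. ROWS is JSON, a list of rows, each an object with "jaw": the opening, from -1 (shut) to 1 (fully open); "delta_pos": the shift along the tool's x, y, z in mm, a list of three; "turn": the turn about the tool's z in rad. A call has 1 to 10 rows; each row is the pose to reach, as a shift and turn from the pose commanded when the call began, along the tool's axes at that moment; what a row does not reach only later rows make up. A row lasts 1/8 s, in which the tool goes at most 62.5 mm and 10.7 degrees, less where a joint would pass 70% of its speed; a pose out of reach is approached as far as the arm can. A call with a gripper value outside its range is refused whole. The fingers move at their own pace and stop on an object; the grip force is fixed at half the most. Time passes only in rows, so rows that repeat a pose let the fingers close. It gives the time, the measured TCP pose, the force and the opening at its end, in the units of the state.
- get_obs(): the state, without advancing time (a new reading comes with each control period).
- snapshot(name): name is "side" or "top" or "wrist"; returns a dict with "color" (400x640x3 uint8, red, green, blue), "fx", "fy", "cx", "cy" (pixels), "origin" and "attitude" of the camera in the world. Camera axes: x right, y up, looking along -z (the intrinsics and any distortion apply to the point x, -y, -z); pixel columns grow to the right and rows downward; lengths in m; the calibration is good to about 2 mm. A picture is of the moment at which its call begins. There is no depth.
- sign_off(): hands the job in, once; it reports no verdict.
The state is a dict: "t": time; "q": joint angles; "qvel": joint speeds; "tau": joint torques, N m; "tool_pos": TCP position; "orientation": TCP orientation; "ft_force": force on the tool from outside, world axes, zero at the start; "wrist_torque": the same for the moment, N m; "finger_gap": opening from 0.0 (shut) to 1.0 (fully open).
Only numpy, scipy, OpenCV 4.12 (cv2) and the standard library are available. Lean on these libraries where they do the work, as an engineer would, in place of code of your own. Each camera call takes 0.05 s, during which the arm holds its last target. There are 200 camera calls.

### The job

Take the puller rod from its holder, thread it fully home (a clockwise part turn until it stops) into the tapped square plug of the drinks manifold while the plug stays seated, then draw the plug straight up out of its port. Stand the plug upright in the white parts tray with the puller still threaded in, and let go. Work by feel: the plug is plastic, so do not press or pull it with more than about 20 N, do not twist on once the stop is felt (0.2 N m is plenty), set it down gently, and leave the spare plug and the brass fitting where they stand.

Things in the scene. Friction and masses are not known exactly. Their poses are not given: they have to be found in the camera images.
- manifold: Fixed aluminium block, 90 (x) by 170 (y) by 60 mm high, reaching 90 mm to -y and 80 mm to +y of its origin (underside), with brass hose barbs on its -y end. On its upper face are a fixed plain round cap at the -y end and, towards +y, the square port with the tapped plug.
- port (a point): Centre of the square port's mouth in the manifold's upper face, 60 mm above the table, 35 mm along +y from the manifold's origin. The port is 40 mm square, vertical and open below.
- plug: Grey plastic blind plug seated in the port: body 38 x 38 x 34 mm, topped by a flange 50 x 50 x 6 mm that rests on the manifold's face. Origin: centre of the underside, z up (26 mm above the table when seated); axes as the manifold's. 0.16 to 0.25 kg. A seal grips it with some 6 to 14 N over the first 20 mm of lift; it is fully out after 34 mm.
- plug_mouth (a point): Centre of the plug's upper face, 40 mm above its origin: mouth of the tapped socket, a 16 mm round hole with two opposite slots for the puller's pin, 7 mm wide, 27 mm end to end. The thread insert is pressed in at no exact angle: seen from above its slots lie 0.6 to 1.9 rad counterclockwise of the plug's x axis. Look, or press lightly and turn until the pin drops in.
- thread_start (a point): Where the pin's centre stands when it has gone down the slots and landed on the floor of the thread: on the axis, 9 mm below the plug's top. From here a coarse right-hand thread leads on: turned clockwise (from above), the puller must sink 3.8 mm per rad. Play: 1.2 mm axially, 2 mm sideways; turned without sinking it jams.
- thread_home (a point): Where the pin's centre stands with the puller fully home, on the axis, 13.5 mm below the plug's top (up to 1.2 mm higher when pulled): at a firm stop, felt after 1.2 to 1.5 rad of clockwise turn from the slots.
- puller: Loose steel puller rod, 98 mm long, 0.11 to 0.18 kg, upright in its holder at the start. Origin at the lower tip, z up the rod. Shank 12 mm thick with tapered tip; cross pin of 5 mm, 24 mm long overall, along x; collar disc 40 mm wide from 50 to 54 mm above the tip; flat paddle handle on top. A half turn about z gives the same rod.
- pin (a point): Centre of the puller's cross pin, on the rod's axis, 10 mm above its tip.
- handle (a point): Centre of the puller's paddle handle, 80 mm above the tip: 44 mm along x, 12 mm thick along y (grip across y), 36 mm high (62 to 98 mm above the tip). The paddle is parallel to the cross pin.
- holder: Fixed black plastic block, 75 x 75 x 60 mm, origin at the underside, with a vertical hole of 29 mm. The puller hangs in it by its collar, its tip 10 mm above the table.
- tray: Fixed white plastic open parts tray, 170 (x) by 150 (y) by 32 mm high, walls and floor about 4 mm thick. Origin at the centre of the underside.
- spare: Spare blank plug standing on the table, loose, same outside as the tapped one but without a socket. Leave it alone. Origin at the underside.
- fitting: Small brass fitting, 28 mm wide and 30 mm high, standing on the table. Leave it alone. Origin at the underside.
Things that resemble listed ones, but are neither listed nor needed, are in the scene too. Of the things like the tray, leave any that is orange; of the rest the larger one is meant.

How it is judged:
By the outcome, as a careful person would: the job done as asked, in the order asked, and still so for the second after the job is handed in, with the robot touching nothing.
It also fails if it takes over 72 s, if anything falls off the work surface, if the arm or the gripper's body presses on something with over 40 N, if the wrist force passes 120 N, or if a joint passes its speed limit or range.

## Working session

There is one attempt and no reset: what is moved stays moved. The work goes in short steps, Python scripts to look and compute and a shell command to move; the robot and the scene stay as the last step left them, time stands still between calls to the robot, and variables do not carry over. Pictures are saved under pics/ and viewed, about 8 in all and at most 12, crops included, and the job is handed in when it is done.

```bash
mkdir -p pics; cat > h.py <<'E'
import numpy as np, cv2
from cell import get_obs, snapshot, sign_off
def ray(s,u,v):
    d=np.array([(u-s["cx"])/s["fx"],-(v-s["cy"])/s["fy"],-1.0]); R=np.array(s["attitude"])
    return np.array(s["origin"]),R@d
def on(s,u,v,z):
    o,d=ray(s,u,v); return o+d*(z-o[2])/d[2]
def px(s,p):
    c=np.array(s["attitude"]).T@(np.array(p)-s["origin"]); return s["cx"]-s["fx"]*c[0]/c[2], s["cy"]+s["fy"]*c[1]/c[2]
def save(s,n,crop=None,k=1):
    im=s["color"][:,:,::-1]
    if crop: a,b,c,d=crop; im=im[b:d,a:c]
    cv2.imwrite("pics/"+n+".png",cv2.resize(im,None,fx=k,fy=k,interpolation=cv2.INTER_CUBIC))
E
python3 - <<'E'
from h import *
import pickle
d={n:snapshot(n) for n in("top","side")}
pickle.dump(d,open("s0.pkl","wb"))
for n in d:
    save(d[n],n+"0",k=1.25); print(n,{k:v for k,v in d[n].items() if k!="color"})
o=get_obs(); print(o)
E
```

```text
top {'fx': 409.94556016180667, 'fy': 409.94556016180667, 'cx': 316.83712138440484, 'cy': 199.9162482137011, 'origin': array([0.29489191, 0.05525166, 1.00653839]), 'attitude': array([[-0.00939779,  0.98869604, -0.14963898],
       [-0.99934707, -0.01450727, -0.03309051],
       [-0.03488731,  0.1492303 ,  0.98818682]])}
side {'fx': 439.03446919844095, 'fy': 439.03446919844095, 'cx': 319.6049906874776, 'cy': 193.43100836133425, 'origin': array([ 0.347727  , -0.64075998,  0.67650712]), 'attitude': array([[ 0.99306682,  0.06261364, -0.09948783],
       [-0.11641977,  0.6410091 , -0.75865261],
       [ 0.0162706 ,  0.76497508,  0.64385433]])}
{'t': 0.1, 'q': array([ 6.03022228e+01,  1.18801541e+01,  8.83932977e+01, -1.78333555e-03,
        7.98405628e+01, -8.62294589e+00]), 'qvel': array([-0.00617001, -0.12684321, -0.23920982,  0.02463102, -0.03078306,
        0.02177251]), 'tau': array([-6.19402399e-04, -3.71869075e+01, -2.82291949e+01,  7.00663542e-02,
        3.10972764e-02, -3.44124294e-05]), 'tool_pos': array([0.2064319 , 0.53591718, 0.20442655]), 'orientation': array([[ 3.59580852e-01,  9.33113439e-01, -9.59247476e-04],
       [ 9.33111849e-01, -3.59582031e-01, -1.74373142e-03],
       [-1.97202738e-03, -2.68072758e-04, -9.99998020e-01]]), 'ft_force': array([ 0.38975507,  0.27164387, -0.18971067]), 'wrist_torque': array([ 0.0065197 , -0.05589495,  0.06228814]), 'finger_gap': 0.9971962882681962}
```

View pics/top0.png

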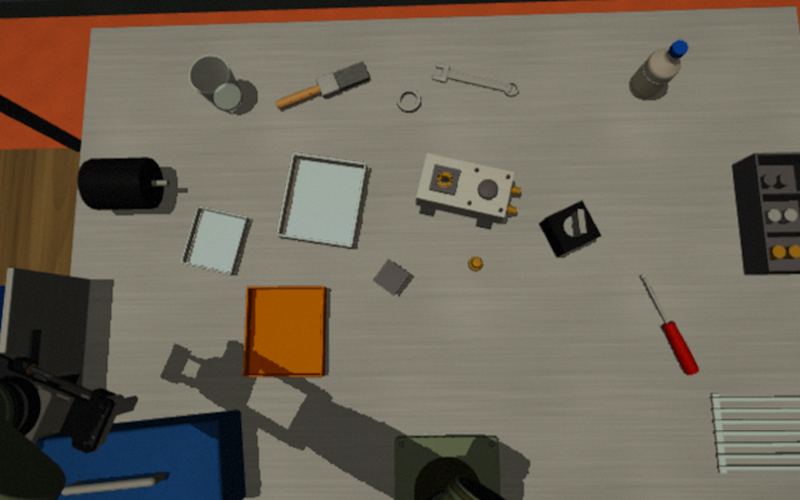

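View pics/side0.png

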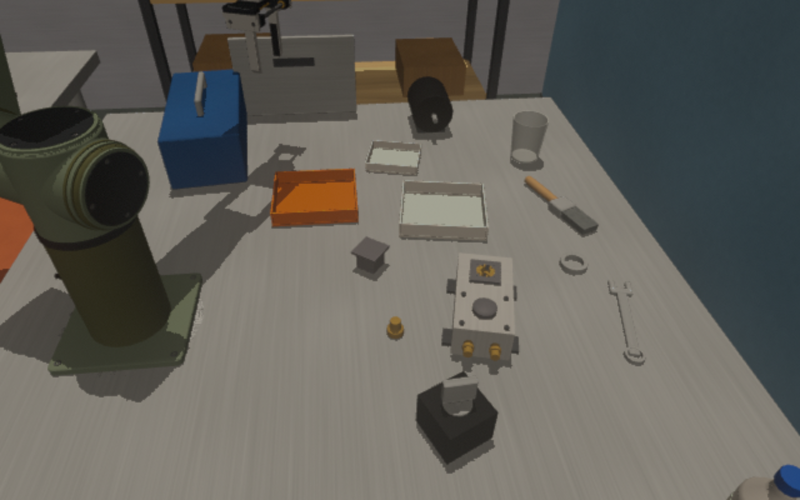

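Top view (800x500 picture). Possible confusions:
- **Tray:** large white (325,201), small white (217,240), orange (286,331). I choose the large white one.
- **Plug:** tapped plug in the manifold (444,179), round cap (487,189), loose spare (393,277). I choose the one at (444,179).
- **Puller:** in the black holder (570,229). The screwdriver at (680,345) and the brush are not it.

Next I measure these and check them in a close crop.

```bash
python3 - <<'E'
from h import *
import pickle
d=pickle.load(open("s0.pkl","rb")); t=d["top"]; s=d["side"]
a=cv2.resize(t["color"][110:215,320:490,::-1],None,fx=4.4,fy=4.4,interpolation=cv2.INTER_CUBIC)
cv2.imwrite("pics/c0.png",a)
# side crop enlarged too, stacked width<=800
def poly(snap,box,f,z,name):
    x0,y0,x1,y1=box; im=snap["color"][y0:y1,x0:x1].astype(int); m=f(im).astype(np.uint8)
    cs,_=cv2.findContours(m,cv2.RETR_EXTERNAL,cv2.CHAIN_APPROX_NONE); c=max(cs,key=cv2.contourArea)[:,0,:]+[x0,y0]
    P=np.array([on(snap,u,v,z)[:2] for u,v in c],np.float32)
    r=cv2.minAreaRect(P*1000); print(name,"c",np.round(r[0],1),"size",np.round(r[1],1),"ang",round(r[2],1),"px",c.min(0),c.max(0))
hsv=lambda im:cv2.cvtColor(im.astype(np.uint8),cv2.COLOR_RGB2HSV)
v=lambda im:im.max(2)
poly(t,(215,115,305,205),lambda i:cv2.inRange(i.astype(np.uint8),(0,0,0),(255,255,255))*0+((i[:,:,2]>i[:,:,0]-2)&(v(i)>140)),.004,"trayfloor")
poly(t,(335,120,415,185),lambda i:(v(i)>175),.06,"manifold top")
poly(t,(425,155,485,210),lambda i:(v(i)<60),.03,"holder")
for n,x,y in(("tray",260,161),("man",345,130),("flange",343,138),("holder",445,180),("paddle",460,178),("table",400,215)): print(n,t["color"][y,x])
print(on(t,355,143,.066),on(t,460,178,.14), on(s,485/1.25,270/1.25,.066), on(s,460/1.25,390/1.25,.13))
E
```

```text
trayfloor c [547.3 233.4] size [135.9 159.2] ang 80.3 px [227 129] [290 195]Traceback (most recent call last):
  File "<stdin>", line 15, in <module>
  File "<stdin>", line 9, in poly
ValueError: max() iterable argument is empty
```

View pics/c0.png

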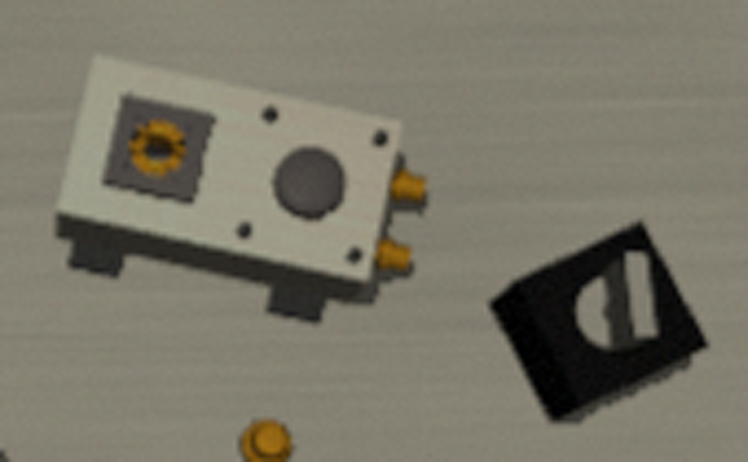

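```bash
python3 - <<'E'
from h import *
import pickle
d=pickle.load(open("s0.pkl","rb")); t=d["top"]; s=d["side"]
def C(n,pts,z):
    P=np.array([on(t,320+(u+.5)/4.4-.5,110+(v+.5)/4.4-.5,z)[:2]*1000 for u,v in pts],np.float32)
    c=P.mean(0); e=np.diff(np.vstack([P,P[:1]]),axis=0)
    print(n,"c",c.round(1),"sides",np.linalg.norm(e,axis=1).round(1),"dir",np.degrees(np.arctan2(e[:,1],e[:,0])).round(1))
C("man",[(97,55),(402,122),(367,280),(57,213)],.06)
C("flange",[(122,95),(214,117),(194,202),(103,185)],.066)
C("sock",[(158,148)],.066)
C("paddletop",[(625,252),(647,250),(660,335),(635,340)],.108)
C("collar circ",[(576,315),(603,277),(608,350)],.064)
# side checks of same points
for n,p,z in(("flange",(486,271),.066),("paddletop",(460,378),.108)): print(n,on(s,p[0]/1.25,p[1]/1.25,z)*1000)
# wrist pose check
o=get_obs(); print(o["tool_pos"])
w=snapshot("wrist"); print(w["origin"],w["attitude"])
E
```

```text
man c [561.9 -44.8] sides [168.5  89.4 169.   91.1] dir [-104.1  165.6   76.4  -14.7]
flange c [570.5  -6.1] sides [50.9 48.3 49.4 51.1] dir [-105.2  165.7   78.   -12.7]
sock c [571.4  -6. ] sides [0.] dir [0.]
paddletop c [ 478.6 -243.6] sides [11.  43.8 12.7 45.2] dir [ -85.6 -175.2  100.6    2.8]
collar circ c [ 477.3 -233.6] sides [25.3 39.1 24.5] dir [ -37.1 -179.6   39.3]
flange [573.90691412  -8.61135242  66.        ]
paddletop [ 479.89800126 -239.81865299  108.        ]
[0.2064319  0.53591718 0.20442655]
[0.13189968 0.56499721 0.38404614] [[ 0.35996171 -0.89770699 -0.25406638]
 [ 0.93296591  0.34592625  0.09954719]
 [-0.00147598 -0.27286845  0.96205022]]
```

The tray is checked (floor centre 547,233, yaw about -10). The plug is at about (571,-6) and the puller at about (479,-242), and the two views agree within 3-4 mm. I'll first move over the plug to read the slots from close up.

```bash
python3 -m jog '[{"jaw":1,"delta_pos":[-40,55,0],"turn":0.15},{"jaw":1,"delta_pos":[-75,107,0],"turn":0.3},{"jaw":1,"delta_pos":[-112,160,0],"turn":0.45},{"jaw":1,"delta_pos":[-150,214,0],"turn":0.6},{"jaw":1,"delta_pos":[-187,268,0],"turn":0.75},{"jaw":1,"delta_pos":[-225,321,0],"turn":0.9},{"jaw":1,"delta_pos":[-262,375,0],"turn":1.05},{"jaw":1,"delta_pos":[-299,428,0],"turn":1.2},{"jaw":1,"delta_pos":[-335,480,0],"turn":1.35},{"jaw":1,"delta_pos":[-360,515,0],"turn":1.5}]'; python3 -m jog '[{"jaw":1,"delta_pos":[0,0,0],"turn":0},{"jaw":1,"delta_pos":[0,0,0],"turn":0}]'
python3 - <<'E'
from h import *
import pickle
w=snapshot("wrist"); pickle.dump(w,open("w1.pkl","wb")); save(w,"w1",k=1.25)
o=get_obs(); print(o["q"].round(1)); u=px(w,(.5715,-.006,.066)); print(u)
u=[int(x) for x in u]; save(w,"w1c",(u[0]-70,u[1]-60,u[0]+70,u[1]+60),5); print(u)
E
```

```text
t: 1.4
tool_pos: [0.5567, 0.0164, 0.2052]
orientation: [[0.955, -0.298, -0.0], [-0.298, -0.955, 0.0], [-0.0, -0.0, -1.0]]
ft_force: [0.6, -0.7, -0.4]
finger_gap: 0.999
t: 1.65
tool_pos: [0.5553, 0.0185, 0.2048]
orientation: [[0.956, -0.293, -0.002], [-0.293, -0.956, 0.001], [-0.002, -0.0, -1.0]]
ft_force: [0.2, 0.2, -0.5]
finger_gap: 0.999
[-7.   9.6 91.1  0.  79.5 10. ]
(np.float64(338.8627442472075), np.float64(205.87244849411115))
[338, 205]
```

View pics/w1c.png

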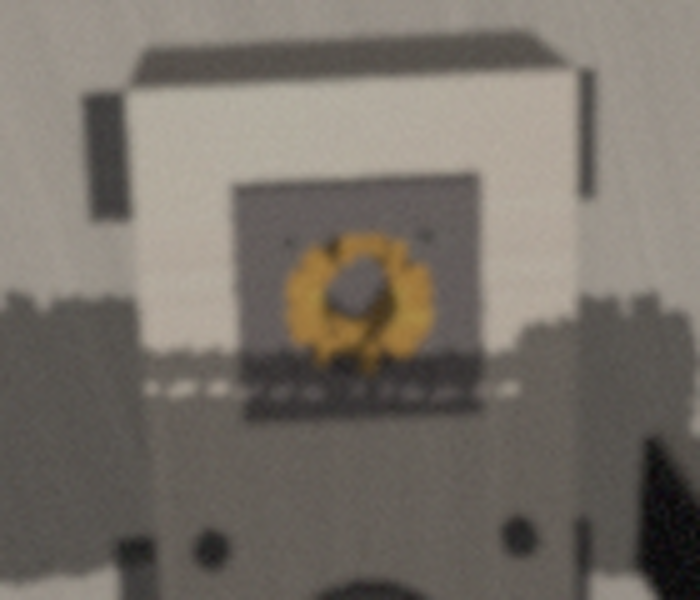

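The crop shows the tapped plug with its brass insert centred at about (360,300). There is one notch at (333,245) upper left and another around (378,335) lower right, so the slots lie about 1.85-1.9 rad from the plug's x axis. I'll check this with a polar brass profile in both views.

```bash
python3 - <<'E'
from h import *
import pickle
from scipy.ndimage import map_coordinates as mc
w=pickle.load(open("w1.pkl","rb")); t=pickle.load(open("s0.pkl","rb"))["top"]
for n,s in(("w",w),("t",t)):
    im=s["color"].astype(float)
    u0,v0=[int(x) for x in px(s,(.5715,-.006,.066))]; r=22
    sub=im[v0-r:v0+r,u0-r:u0+r]; m=((sub[:,:,0]-sub[:,:,2])/sub.max(2)>.45)
    vv,uu=np.nonzero(m); P=np.array([on(s,u+u0-r,v+v0-r,.066)[:2] for u,v in zip(uu,vv)])
    (c,rad)=cv2.minEnclosingCircle(P.astype(np.float32)*1000); c=np.array(c)/1000; print(n,"ring c",c*1000,"r",rad,"mean",P.mean(0)*1000)
    for a in range(0,360,10):
        v=[]
        for R in(.0095,.011,.0125):
            p=px(s,(c[0]+R*np.cos(np.radians(a)),c[1]+R*np.sin(np.radians(a)),.066))
            q=[mc(im[:,:,k],[[p[1]],[p[0]]],order=1)[0] for k in(0,2)]; v.append((q[0]-q[1])/q[0])
        print(a,np.round(v,2).tolist(),end=" | ")
    print()
# flange yaw
E
```

```text
w ring c [572.13342285  -5.89444923] r 14.932462692260742 mean [572.41613839  -5.88784218]
0 [0.59, 0.6, 0.6] | 10 [0.6, 0.6, 0.6] | 20 [0.59, 0.6, 0.57] | 30 [0.56, 0.59, 0.57] | 40 [0.49, 0.59, 0.6] | 50 [0.34, 0.56, 0.58] | 60 [0.23, 0.48, 0.57] | 70 [0.22, 0.45, 0.57] | 80 [0.35, 0.52, 0.59] | 90 [0.45, 0.58, 0.58] | 100 [0.48, 0.57, 0.55] | 110 [0.54, 0.6, 0.59] | 120 [0.58, 0.6, 0.6] | 130 [0.58, 0.59, 0.59] | 140 [0.58, 0.6, 0.59] | 150 [0.57, 0.6, 0.58] | 160 [0.59, 0.59, 0.59] | 170 [0.6, 0.6, 0.58] | 180 [0.59, 0.6, 0.59] | 190 [0.59, 0.6, 0.59] | 200 [0.61, 0.6, 0.55] | 210 [0.61, 0.6, 0.55] | 220 [0.59, 0.59, 0.57] | 230 [0.59, 0.53, 0.39] | 240 [0.57, 0.44, 0.14] | 250 [0.57, 0.48, 0.27] | 260 [0.61, 0.56, 0.55] | 270 [0.59, 0.59, 0.54] | 280 [0.58, 0.53, 0.39] | 290 [0.59, 0.58, 0.57] | 300 [0.61, 0.6, 0.6] | 310 [0.6, 0.61, 0.59] | 320 [0.59, 0.59, 0.6] | 330 [0.59, 0.58, 0.58] | 340 [0.6, 0.61, 0.59] | 350 [0.59, 0.61, 0.6] | 
t ring c [571.69720459  -5.39202881] r 15.567363739013672 mean [571.98342526  -5.70186013]
0 [0.85, 0.84, 0.83] | 10 [0.86, 0.85, 0.84] | 20 [0.85, 0.83, 0.73] | 30 [0.84, 0.8, 0.71] | 40 [0.86, 0.83, 0.75] | 50 [0.87, 0.84, 0.73] | 60 [0.87, 0.85, 0.68] | 70 [0.87, 0.85, 0.73] | 80 [0.88, 0.86, 0.81] | 90 [0.87, 0.87, 0.82] | 100 [0.84, 0.85, 0.82] | 110 [0.83, 0.86, 0.78] | 120 [0.84, 0.86, 0.82] | 130 [0.84, 0.86, 0.82] | 140 [0.83, 0.86, 0.84] | 150 [0.81, 0.87, 0.84] | 160 [0.77, 0.84, 0.86] | 170 [0.79, 0.84, 0.81] | 180 [0.8, 0.85, 0.82] | 190 [0.8, 0.85, 0.84] | 200 [0.79, 0.84, 0.79] | 210 [0.75, 0.86, 0.74] | 220 [0.73, 0.82, 0.86] | 230 [0.76, 0.82, 0.81] | 240 [0.81, 0.84, 0.83] | 250 [0.84, 0.86, 0.81] | 260 [0.85, 0.87, 0.83] | 270 [0.88, 0.89, 0.84] | 280 [0.87, 0.88, 0.79] | 290 [0.85, 0.87, 0.83] | 300 [0.86, 0.86, 0.83] | 310 [0.87, 0.87, 0.82] | 320 [0.87, 0.86, 0.82] | 330 [0.86, 0.86, 0.81] | 340 [0.85, 0.85, 0.81] | 350 [0.84, 0.83, 0.83] |
```

```bash
python3 - <<'E'
from h import *
import pickle
w=pickle.load(open("w1.pkl","rb")); t=pickle.load(open("s0.pkl","rb"))["top"]
out=[]
for s in(w,t):
    N=100; g=np.linspace(.02,-.02,N); mx=np.zeros((N,N),np.float32); my=mx.copy()
    for i in range(N):       # rows: world y downwards decreasing
        for j in range(N):   # cols: world x to the right
            mx[i,j],my[i,j]=px(s,(.572-g[j],-.0058+g[i],.066))
    r=cv2.remap(s["color"],mx,my,cv2.INTER_CUBIC)
    r=cv2.normalize(r,None,0,255,cv2.NORM_MINMAX); out.append(cv2.resize(r,(395,395),interpolation=cv2.INTER_CUBIC))
    gray=r[:,:,0].astype(float)
    for a in range(0,360,10):
        v=[gray[int(round(49.5-R*2.5*np.sin(np.radians(a)))),int(round(49.5+R*2.5*np.cos(np.radians(a))))] for R in(9.5,10.5,11.5,12.5)]
        print(a,int(np.mean(v)),end=" ")
    print()
cv2.imwrite("pics/rect.png",np.hstack(out)[:,:,::-1])
E
```

```text
0 243 10 244 20 218 30 211 40 198 50 173 60 185 70 197 80 213 90 205 100 154 110 218 120 241 130 240 140 244 150 248 160 241 170 244 180 241 190 241 200 223 210 195 220 201 230 118 240 79 250 71 260 114 270 143 280 123 290 196 300 239 310 242 320 243 330 249 340 242 350 242 
0 241 10 237 20 198 30 169 40 170 50 142 60 144 70 174 80 209 90 210 100 175 110 190 120 227 130 240 140 238 150 237 160 236 170 227 180 230 190 227 200 209 210 213 220 236 230 226 240 173 250 144 260 164 270 170 280 124 290 178 300 227 310 221 320 236 330 242 340 237 350 240
```

View pics/rect.png

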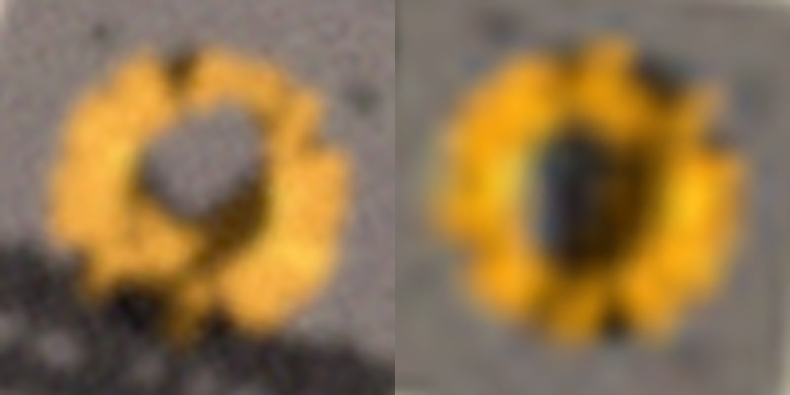

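The rectified views (x right, y up) show notch pairs at about 100/280 and 55/240 deg. The slot lies somewhere in 50-100 deg world, and its exact angle is to be found by feel, sweeping clockwise. Now to the puller.

```bash
python3 -m jog '[{"jaw":1,"delta_pos":[0,45,0],"turn":0.17},{"jaw":1,"delta_pos":[1,95,0],"turn":0.34},{"jaw":1,"delta_pos":[2,145,0],"turn":0.51},{"jaw":1,"delta_pos":[3,195,0],"turn":0.68},{"jaw":1,"delta_pos":[3,240,0],"turn":0.86},{"jaw":1,"delta_pos":[3,265,0],"turn":1.03},{"jaw":1,"delta_pos":[3,271.5,0],"turn":1.2},{"jaw":1,"delta_pos":[3,271.5,0],"turn":1.2},{"jaw":1,"delta_pos":[3,271.5,0],"turn":1.2}]'
python3 - <<'E'
from h import *
import pickle
w=snapshot("wrist"); pickle.dump(w,open("w2.pkl","wb"))
print(w["origin"],px(w,(.479,-.242,.108))); save(w,"w2",(180,80,460,320),2.8)
E
```

```text
t: 2.82
tool_pos: [0.4796, -0.2407, 0.2055]
orientation: [[0.078, -0.997, 0.0], [-0.997, -0.078, 0.0], [-0.0, -0.0, -1.0]]
ft_force: [0.1, 0.3, 0.1]
finger_gap: 1.001
[ 0.55820903 -0.23435035  0.3851184 ] (np.float64(317.7526097766316), np.float64(199.6285704147183))
```

View pics/w2.png

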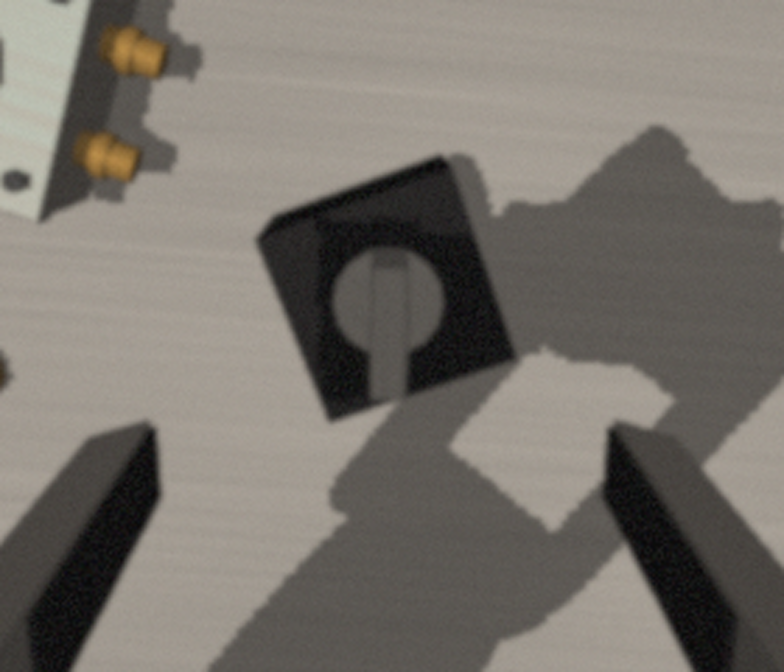

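The picture shows the paddle top with corners about (371,268),(408,268),(406,400),(369,400), and the collar centred at (388,302).

```bash
python3 - <<'E'
from h import *
import pickle
w=pickle.load(open("w2.pkl","rb"))
f=lambda u,v,z:on(w,180+(u+.5)/2.8-.5,80+(v+.5)/2.8-.5,z)*1000
P=np.array([f(u,v,108) if 0 else f(u,v,.108) for u,v in[(371,268),(408,268),(406,400),(369,400)]]); print(P.round(1),P.mean(0)); e=P[3]-P[0]; print(np.degrees(np.arctan2(e[1],e[0])))
e=P[2]-P[1]; print(np.degrees(np.arctan2(e[1],e[0])))
print(f(388.5,302,.064))
o=get_obs();print(o["tool_pos"],o["orientation"])
E
```

```text
[[ 500.3 -235.5  108. ]
 [ 501.2 -246.8  108. ]
 [ 458.1 -249.9  108. ]
 [ 457.2 -238.1  108. ]] [ 479.21487534 -242.5732684   108.        ]
-176.56575495561867
-175.93789774721367
[ 479.13809962 -242.88713472   64.        ]
[ 0.47964744 -0.24086921  0.20551246] [[ 7.76372393e-02 -9.96981672e-01  7.57303531e-05]
 [-9.96981651e-01 -7.76372209e-02  2.20912466e-04]
 [-2.14366185e-04 -9.26528065e-05 -9.99999973e-01]]
```

```bash
python3 -m jog '[{"jaw":1,"delta_pos":[1.8,0.5,40],"turn":0.014},{"jaw":1,"delta_pos":[1.8,0.5,80],"turn":0.014},{"jaw":1,"delta_pos":[1.8,0.5,115],"turn":0.014},{"jaw":1,"delta_pos":[1.8,0.5,131],"turn":0.014},{"jaw":1,"delta_pos":[1.8,0.5,131],"turn":0.014},{"jaw":-1,"delta_pos":[1.8,0.5,131],"turn":0.014},{"jaw":-1,"delta_pos":[1.8,0.5,131],"turn":0.014},{"jaw":-1,"delta_pos":[1.8,0.5,131],"turn":0.014},{"jaw":-1,"delta_pos":[1.8,0.5,131],"turn":0.014},{"jaw":-1,"delta_pos":[1.8,0.5,131],"turn":0.014}]'; python3 -m jog '[{"jaw":-1,"delta_pos":[0,0,0],"turn":0},{"jaw":-1,"delta_pos":[0,0,0],"turn":0}]'
```

```text
t: 4.12
tool_pos: [0.4791, -0.2441, 0.0746]
orientation: [[0.06, -0.998, 0.0], [-0.998, -0.06, -0.0], [0.0, -0.0, -1.0]]
ft_force: [-0.3, 0.1, 0.9]
finger_gap: 0.507
t: 4.38
tool_pos: [0.479, -0.244, 0.0744]
orientation: [[0.06, -0.998, -0.0], [-0.998, -0.06, 0.0], [-0.0, 0.0, -1.0]]
ft_force: [0.2, 0.5, 0.3]
finger_gap: 0.294
```

```bash
python3 -m jog '[{"jaw":-1,"delta_pos":[0,0,0],"turn":0},{"jaw":-1,"delta_pos":[0,0,0],"turn":0},{"jaw":-1,"delta_pos":[0,0,0],"turn":0},{"jaw":-1,"delta_pos":[0,0,0],"turn":0}]';  python3 -m jog '[{"jaw":-1,"delta_pos":[0,0,-10],"turn":0},{"jaw":-1,"delta_pos":[0,0,-45],"turn":0},{"jaw":-1,"delta_pos":[0,0,-80],"turn":0},{"jaw":-1,"delta_pos":[0,0,-95],"turn":0},{"jaw":-1,"delta_pos":[0,0,-95],"turn":0},{"jaw":-1,"delta_pos":[0,0,-95],"turn":0}]'
```

```text
t: 4.88
tool_pos: [0.479, -0.2439, 0.0744]
orientation: [[0.06, -0.998, -0.0], [-0.998, -0.06, 0.0], [-0.0, 0.0, -1.0]]
ft_force: [0.9, 0.6, 1.0]
finger_gap: 0.125
t: 5.62
tool_pos: [0.478, -0.2433, 0.1678]
orientation: [[0.06, -0.998, -0.002], [-0.998, -0.06, 0.002], [-0.002, 0.002, -1.0]]
ft_force: [0.2, -0.5, -2.1]
finger_gap: 0.125
```

```bash
python3 -m jog '[{"jaw":-1,"delta_pos":[-15,-7,0],"turn":-0.15},{"jaw":-1,"delta_pos":[-45,-21,0],"turn":-0.32},{"jaw":-1,"delta_pos":[-80,-37,0],"turn":-0.49},{"jaw":-1,"delta_pos":[-115,-54,0],"turn":-0.66},{"jaw":-1,"delta_pos":[-150,-70,0],"turn":-0.83},{"jaw":-1,"delta_pos":[-180,-84,0],"turn":-1.0},{"jaw":-1,"delta_pos":[-205,-96,0],"turn":-1.17},{"jaw":-1,"delta_pos":[-222,-104,0],"turn":-1.34},{"jaw":-1,"delta_pos":[-231.4,-107.9,0],"turn":-1.5},{"jaw":-1,"delta_pos":[-231.4,-107.9,0],"turn":-1.65}]'; python3 -m jog '[{"jaw":-1,"delta_pos":[0,0,0],"turn":0},{"jaw":-1,"delta_pos":[0,0,0],"turn":0},{"jaw":-1,"delta_pos":[0,0,0],"turn":0}]'
python3 - <<'E'
from h import *
import pickle
w=snapshot("wrist"); pickle.dump(w,open("w3.pkl","wb"))
print(get_obs()["q"].round(1),px(w,(.572,-.006,.066))); save(w,"w3",(240,130,400,270),5)
E
```

```text
t: 6.88
tool_pos: [0.5717, -0.0055, 0.1671]
orientation: [[0.989, 0.145, -0.004], [0.145, -0.989, 0.001], [-0.004, -0.001, -1.0]]
ft_force: [0.8, -0.3, -2.4]
finger_gap: 0.129
t: 7.25
tool_pos: [0.5726, -0.0068, 0.169]
orientation: [[0.991, 0.137, -0.001], [0.137, -0.991, 0.0], [-0.001, -0.0, -1.0]]
ft_force: [0.2, -0.1, -1.7]
finger_gap: 0.126
[ -9.3  13.4  90.9  -0.   75.8 -17.2] (np.float64(315.7849394061686), np.float64(196.92295063780116))
```

View pics/w3.png

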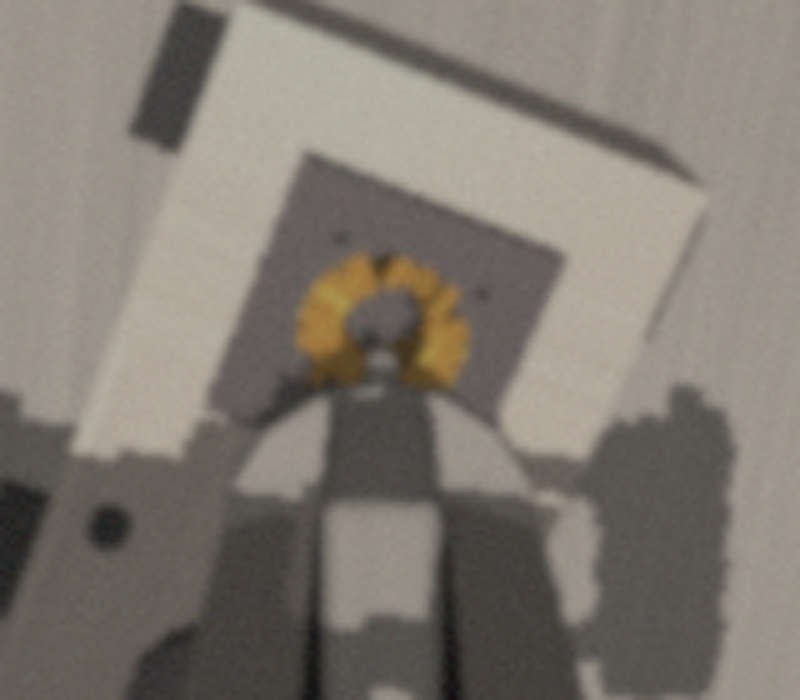

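Seen from the wrist, the rod's shank at (382,365) is in line with the ring centre at about (383,335), and there is a dark notch at (382,262). I'll descend until the tip is in the hole, then feel.

```bash
python3 -m jog '[{"jaw":-1,"delta_pos":[0,-0.6,15],"turn":0},{"jaw":-1,"delta_pos":[0,-0.6,30],"turn":0},{"jaw":-1,"delta_pos":[0,-0.6,37],"turn":0},{"jaw":-1,"delta_pos":[0,-0.6,40],"turn":0},{"jaw":-1,"delta_pos":[0,-0.6,43],"turn":0},{"jaw":-1,"delta_pos":[0,-0.6,44],"turn":0},{"jaw":-1,"delta_pos":[0,-0.6,44],"turn":0}]'; python3 -m jog '[{"jaw":-1,"delta_pos":[0,0,1],"turn":0},{"jaw":-1,"delta_pos":[0,0,2],"turn":0},{"jaw":-1,"delta_pos":[0,0,2.5],"turn":0},{"jaw":-1,"delta_pos":[0,0,2.5],"turn":0}]'
```

```text
t: 8.18
tool_pos: [0.5731, -0.0061, 0.1257]
orientation: [[0.99, 0.139, 0.001], [0.139, -0.99, -0.0], [0.001, 0.0, -1.0]]
ft_force: [-0.3, -0.6, -2.2]
finger_gap: 0.126
t: 8.68
tool_pos: [0.5728, -0.006, 0.1229]
orientation: [[0.99, 0.139, -0.0], [0.139, -0.99, 0.0], [-0.0, -0.0, -1.0]]
ft_force: [-0.3, -0.6, -1.4]
finger_gap: 0.127
```

```bash
python3 -m jog '[{"jaw":-1,"delta_pos":[0,0,0.5],"turn":0},{"jaw":-1,"delta_pos":[0,0,1],"turn":0},{"jaw":-1,"delta_pos":[0,0,1],"turn":0}]'; python3 -m jog '[{"jaw":-1,"delta_pos":[0,0,0.5],"turn":0},{"jaw":-1,"delta_pos":[0,0,1],"turn":0},{"jaw":-1,"delta_pos":[0,0,1],"turn":0}]'
```

```text
t: 9.05
tool_pos: [0.573, -0.0061, 0.1224]
orientation: [[0.99, 0.139, 0.0], [0.139, -0.99, -0.0], [0.0, 0.0, -1.0]]
ft_force: [-1.7, 0.5, 0.7]
finger_gap: 0.13
t: 9.43
tool_pos: [0.5731, -0.0061, 0.1221]
orientation: [[0.99, 0.139, 0.001], [0.139, -0.99, -0.0], [0.001, 0.0, -1.0]]
ft_force: [-3.1, 0.5, 5.9]
finger_gap: 0.126
```

```bash
echo 'from h import *
o=get_obs(); R=o["orientation"]; print("yaw",round(np.degrees(np.arctan2(R[1,0],R[0,0])),2),"z",round(o["tool_pos"][2]*1000,2),"F",o["ft_force"].round(1),"T",o["wrist_torque"].round(3))' > st.py; python3 st.py; python3 -m jog '[{"jaw":-1,"delta_pos":[-0.4,0,0],"turn":0.06},{"jaw":-1,"delta_pos":[-0.4,0,0],"turn":0.12}]' |grep force; python3 st.py;  python3 -m jog '[{"jaw":-1,"delta_pos":[0,0,0],"turn":0.06},{"jaw":-1,"delta_pos":[0,0,0],"turn":0.12}]'|grep force; python3 st.py
```

```text
yaw 7.97 z 122.08 F [-3.1  0.5  5.9] T [-0.008  0.677 -0.038]
ft_force: [-0.3, 0.4, 3.8]
yaw 0.98 z 122.16 F [-0.3  0.4  3.8] T [0.049 0.103 0.054]
ft_force: [1.1, 0.4, 2.9]
yaw -5.9 z 122.09 F [1.1 0.4 2.9] T [ 0.048 -0.188  0.063]
```

```bash
python3 -m jog '[{"jaw":-1,"delta_pos":[0,0,0.3],"turn":0.06},{"jaw":-1,"delta_pos":[0,0,0.5],"turn":0.12}]' |grep force; python3 st.py
```

```text
ft_force: [-0.6, -0.3, 4.2]
yaw -12.77 z 121.92 F [-0.6 -0.3  4.2] T [0.016 0.053 0.035]
```

```bash
 python3 -m jog '[{"jaw":-1,"delta_pos":[0,0,0],"turn":0.06},{"jaw":-1,"delta_pos":[0,0,0],"turn":0.12}]'|grep force; python3 st.py
```

```text
ft_force: [0.2, 1.4, -1.0]
yaw -19.65 z 120.86 F [ 0.2  1.4 -1. ] T [-0.006  0.215 -0.006]
```

The pin has dropped in at paddle about 71 deg. Lowering to the floor.

```bash
python3 -m jog '[{"jaw":-1,"delta_pos":[0,0,1],"turn":0},{"jaw":-1,"delta_pos":[0,0,2],"turn":0},{"jaw":-1,"delta_pos":[0,0,3],"turn":0},{"jaw":-1,"delta_pos":[0,0,3],"turn":0}]'|grep force; python3 st.py; python3 -m jog '[{"jaw":-1,"delta_pos":[0,0,1],"turn":0},{"jaw":-1,"delta_pos":[0,0,2],"turn":0},{"jaw":-1,"delta_pos":[0,0,3],"turn":0},{"jaw":-1,"delta_pos":[0,0,3],"turn":0}]'|grep force; python3 st.py
```

```text
ft_force: [-0.6, 0.3, 0.6]
yaw -19.53 z 117.34 F [-0.6  0.3  0.6] T [-0.021  0.157 -0.026]
ft_force: [-0.0, 1.4, 1.3]
yaw -19.54 z 114.15 F [-0.   1.4  1.3] T [ 0.035  0.034 -0.064]
```

```bash
python3 -m jog '[{"jaw":-1,"delta_pos":[0,0,0.7],"turn":0.04},{"jaw":-1,"delta_pos":[0,0,1.5],"turn":0.04},{"jaw":-1,"delta_pos":[0,0,2],"turn":0.04},{"jaw":-1,"delta_pos":[0,0,2],"turn":0.04}]'|grep force; python3 st.py
```

```text
ft_force: [1.0, -0.6, -2.5]
yaw -21.81 z 112.0 F [ 1.  -0.6 -2.5] T [-0.224 -0.099 -0.004]
```

```bash
python3 -m jog '[{"jaw":-1,"delta_pos":[0,0,0.5],"turn":0},{"jaw":-1,"delta_pos":[0,0,1],"turn":0},{"jaw":-1,"delta_pos":[0,0,1],"turn":0}]'|grep force; python3 st.py
```

```text
ft_force: [-0.8, -0.7, 0.5]
yaw -21.83 z 111.73 F [-0.8 -0.7  0.5] T [-0.283  0.162 -0.051]
```

```bash
python3 -m jog '[{"jaw":-1,"delta_pos":[0,0,0.4],"turn":0},{"jaw":-1,"delta_pos":[0,0,0.7],"turn":0},{"jaw":-1,"delta_pos":[0,0,0.7],"turn":0}]'|grep force; python3 st.py
```

```text
ft_force: [-0.9, -0.3, 5.7]
yaw -21.82 z 111.47 F [-0.9 -0.3  5.7] T [-0.272  0.545 -0.063]
```

```bash
python3 -m jog '[{"jaw":-1,"delta_pos":[0,0,-0.2],"turn":0.08},{"jaw":-1,"delta_pos":[0,0,0.1],"turn":0.16},{"jaw":-1,"delta_pos":[0,0,0.4],"turn":0.24},{"jaw":-1,"delta_pos":[0,0,0.4],"turn":0.24}]'|grep force; python3 st.py
```

```text
ft_force: [0.7, 0.4, 4.6]
yaw -35.53 z 110.85 F [0.7 0.4 4.6] T [-0.111  0.079 -0.01 ]
```

```bash
python3 -m jog '[{"jaw":-1,"delta_pos":[0,0,0.3],"turn":0.08},{"jaw":-1,"delta_pos":[0,0,0.6],"turn":0.16},{"jaw":-1,"delta_pos":[0,0,0.9],"turn":0.24},{"jaw":-1,"delta_pos":[0,0,0.9],"turn":0.24}]'|grep force; python3 st.py
```

```text
ft_force: [0.2, 0.4, 2.8]
yaw -49.22 z 109.74 F [0.2 0.4 2.8] T [-0.042  0.083  0.008]
```

```bash
python3 -m jog '[{"jaw":-1,"delta_pos":[0,0,0.3],"turn":0.08},{"jaw":-1,"delta_pos":[0,0,0.6],"turn":0.16},{"jaw":-1,"delta_pos":[0,0,0.9],"turn":0.24},{"jaw":-1,"delta_pos":[0,0,0.9],"turn":0.24}]'|grep force; python3 st.py
```

```text
ft_force: [0.7, 0.3, 3.5]
yaw -62.94 z 108.84 F [0.7 0.3 3.5] T [ 0.056  0.032 -0.044]
```

```bash
python3 -m jog '[{"jaw":-1,"delta_pos":[0,0,0.3],"turn":0.08},{"jaw":-1,"delta_pos":[0,0,0.6],"turn":0.16},{"jaw":-1,"delta_pos":[0,0,0.9],"turn":0.24},{"jaw":-1,"delta_pos":[0,0,0.9],"turn":0.24}]'|grep force; python3 st.py
```

```text
ft_force: [0.5, -0.1, 3.2]
yaw -76.67 z 107.97 F [ 0.5 -0.1  3.2] T [-0.008  0.039  0.044]
```

```bash
python3 -m jog '[{"jaw":-1,"delta_pos":[0,0,0.3],"turn":0.08},{"jaw":-1,"delta_pos":[0,0,0.5],"turn":0.14},{"jaw":-1,"delta_pos":[0,0,0.5],"turn":0.14}]'|grep force; python3 st.py
```

```text
ft_force: [-0.5, -0.1, 3.8]
yaw -84.69 z 107.38 F [-0.5 -0.1  3.8] T [-0.011 -0.023 -0.016]
```

```bash
python3 -m jog '[{"jaw":-1,"delta_pos":[0,0,0.2],"turn":0.05},{"jaw":-1,"delta_pos":[0,0,0.4],"turn":0.1},{"jaw":-1,"delta_pos":[0,0,0.4],"turn":0.1}]'|grep force; python3 st.py
```

```text
ft_force: [1.4, 0.9, 4.1]
yaw -90.44 z 106.94 F [1.4 0.9 4.1] T [ 0.055  0.055 -0.034]
```

```bash
python3 -m jog '[{"jaw":-1,"delta_pos":[0,0,0.2],"turn":0.05},{"jaw":-1,"delta_pos":[0,0,0.2],"turn":0.05}]'|grep force; python3 st.py
```

```text
ft_force: [-0.4, 0.0, 4.9]
yaw -93.32 z 106.74 F [-0.4  0.   4.9] T [ 0.081  0.086 -0.038]
```

```bash
python3 -m jog '[{"jaw":-1,"delta_pos":[0,0,0.15],"turn":0.05},{"jaw":-1,"delta_pos":[0,0,0.15],"turn":0.05}]'|grep force; python3 st.py
```

```text
ft_force: [1.3, -0.3, 4.6]
yaw -96.19 z 106.58 F [ 1.3 -0.3  4.6] T [ 0.084  0.044 -0.064]
```

```bash
python3 -m jog '[{"jaw":-1,"delta_pos":[0,0,0.15],"turn":0.04},{"jaw":-1,"delta_pos":[0,0,0.15],"turn":0.04}]'|grep force; python3 st.py
```

```text
ft_force: [0.8, 0.6, 5.6]
yaw -98.49 z 106.51 F [0.8 0.6 5.6] T [ 0.091  0.093 -0.014]
```

```bash
python3 -m jog '[{"jaw":-1,"delta_pos":[0,0,0.1],"turn":0.04},{"jaw":-1,"delta_pos":[0,0,0.1],"turn":0.04}]'|grep force; python3 st.py
```

```text
ft_force: [0.4, 0.5, 4.6]
yaw -100.77 z 106.41 F [0.4 0.5 4.6] T [0.158 0.069 0.019]
```

```bash
python3 -m jog '[{"jaw":-1,"delta_pos":[0,0,0.1],"turn":0.04},{"jaw":-1,"delta_pos":[0,0,0.1],"turn":0.04}]'|grep force; python3 st.py
```

```text
ft_force: [-0.6, 0.9, 6.0]
yaw -103.05 z 106.37 F [-0.6  0.9  6. ] T [0.159 0.118 0.073]
```

```bash
python3 -m jog '[{"jaw":-1,"delta_pos":[0,0,0],"turn":0.03},{"jaw":-1,"delta_pos":[0,0,0],"turn":0.03}]'|grep force; python3 st.py
```

```text
ft_force: [0.7, 0.3, 5.6]
yaw -104.76 z 106.35 F [0.7 0.3 5.6] T [0.151 0.113 0.105]
```

```bash
python3 -m jog '[{"jaw":-1,"delta_pos":[0,0,0],"turn":0.025},{"jaw":-1,"delta_pos":[0,0,0],"turn":0.025}]'|grep force; python3 st.py; python3 -m jog '[{"jaw":-1,"delta_pos":[0,0,0],"turn":0}]'|grep force; python3 st.py
```

```text
ft_force: [0.2, 0.8, 5.5]
yaw -106.17 z 106.36 F [0.2 0.8 5.5] T [0.192 0.078 0.227]
ft_force: [0.1, -0.6, 5.0]
yaw -106.17 z 106.38 F [ 0.1 -0.6  5. ] T [0.14  0.063 0.208]
```

The stop is firm, with 0.2 N m reached after about 1.45 rad. I'll ease off slightly and start drawing it up gently.

```bash
python3 -m jog '[{"jaw":-1,"delta_pos":[0,0,-0.5],"turn":-0.025},{"jaw":-1,"delta_pos":[0,0,-1],"turn":-0.025},{"jaw":-1,"delta_pos":[0,0,-1.5],"turn":-0.025}]'|grep force; python3 st.py; python3 -m jog '[{"jaw":-1,"delta_pos":[0,0,-0.5],"turn":0},{"jaw":-1,"delta_pos":[0,0,-1],"turn":0}]'|grep force; python3 st.py
```

```text
ft_force: [3.7, -0.6, -2.8]
yaw -104.88 z 106.63 F [ 3.7 -0.6 -2.8] T [ 0.092 -0.681  0.168]
ft_force: [4.6, 0.1, -8.8]
yaw -104.91 z 107.1 F [ 4.6  0.1 -8.8] T [ 0.063 -1.037  0.152]
```

```bash
python3 -m jog '[{"jaw":-1,"delta_pos":[0,0,-0.5],"turn":0},{"jaw":-1,"delta_pos":[0,0,-1],"turn":0}]'|grep force; python3 st.py
```

```text
ft_force: [3.2, -0.0, -10.9]
yaw -104.91 z 108.34 F [  3.2  -0.  -10.9] T [ 0.025 -0.72   0.168]
```

```bash
python3 -m jog '[{"jaw":-1,"delta_pos":[0,-0.3,-0.8],"turn":0},{"jaw":-1,"delta_pos":[0,-0.4,-1.6],"turn":0},{"jaw":-1,"delta_pos":[0,-0.4,-2.5],"turn":0}]'|grep force; python3 st.py
```

```text
ft_force: [0.7, 0.9, -10.9]
yaw -104.91 z 111.29 F [  0.7   0.9 -10.9] T [ 0.178 -0.079  0.104]
```

```bash
python3 -m jog '[{"jaw":-1,"delta_pos":[0,0,-1],"turn":0},{"jaw":-1,"delta_pos":[0,0,-2],"turn":0},{"jaw":-1,"delta_pos":[0,0,-3],"turn":0},{"jaw":-1,"delta_pos":[0,0,-4],"turn":0}]'|grep force; python3 st.py
```

```text
ft_force: [-0.6, 0.7, -9.8]
yaw -104.91 z 115.89 F [-0.6  0.7 -9.8] T [0.304 0.432 0.113]
```

```bash
python3 -m jog '[{"jaw":-1,"delta_pos":[0,0,-1.3],"turn":0},{"jaw":-1,"delta_pos":[0,0,-2.6],"turn":0},{"jaw":-1,"delta_pos":[0,0,-3.9],"turn":0},{"jaw":-1,"delta_pos":[0,0,-5.2],"turn":0},{"jaw":-1,"delta_pos":[0,0,-6.5],"turn":0}]'|grep force; python3 st.py
```

```text
ft_force: [-1.3, 0.9, -10.8]
yaw -104.91 z 122.51 F [ -1.3   0.9 -10.8] T [0.225 0.495 0.135]
```

```bash
python3 -m jog '[{"jaw":-1,"delta_pos":[0,0,-1.3],"turn":0},{"jaw":-1,"delta_pos":[0,0,-2.6],"turn":0},{"jaw":-1,"delta_pos":[0,0,-3.9],"turn":0},{"jaw":-1,"delta_pos":[0,0,-5.2],"turn":0},{"jaw":-1,"delta_pos":[0,0,-6.5],"turn":0},{"jaw":-1,"delta_pos":[0,0,-8],"turn":0}]'|grep force; python3 st.py
```

```text
ft_force: [-1.8, 2.3, -5.4]
yaw -104.91 z 131.61 F [-1.8  2.3 -5.4] T [0.368 0.665 0.082]
```

```bash
python3 -m jog '[{"jaw":-1,"delta_pos":[0,0,-2.5],"turn":0},{"jaw":-1,"delta_pos":[0,0,-5],"turn":0},{"jaw":-1,"delta_pos":[0,0,-7.5],"turn":0},{"jaw":-1,"delta_pos":[0,0,-10],"turn":0},{"jaw":-1,"delta_pos":[0,0,-13],"turn":0},{"jaw":-1,"delta_pos":[0,0,-20],"turn":0},{"jaw":-1,"delta_pos":[0,0,-30],"turn":0},{"jaw":-1,"delta_pos":[0,0,-40],"turn":0},{"jaw":-1,"delta_pos":[0,0,-40],"turn":0}]'; python3 st.py
python3 - <<'E'
from h import *
import pickle
s=snapshot("side"); save(s,"s1",(260,70,500,270),3.2)
w=pickle.load(open("s0.pkl","rb"))["top"]
print([on(w,u/1.25,v/1.25,.032)[:3].round(3) for u,v in((294,155),(369,165),(356,249),(280,238))])
o=get_obs();print(o["q"].round(1))
E
```

```text
t: 21.55
tool_pos: [0.5741, -0.0064, 0.1724]
orientation: [[-0.257, -0.966, 0.004], [-0.966, 0.257, -0.001], [-0.0, -0.004, -1.0]]
ft_force: [-0.1, -0.2, -2.6]
finger_gap: 0.126
yaw -104.91 z 172.37 F [-0.1 -0.2 -2.6] T [-0.028  0.111  0.042]
[array([0.637, 0.29 , 0.032]), array([0.613, 0.14 , 0.032]), array([0.445, 0.165, 0.032]), array([0.469, 0.314, 0.032])]
[-9.3 13.3 90.7 -0.  75.9 95.6]
```

View pics/s1.png

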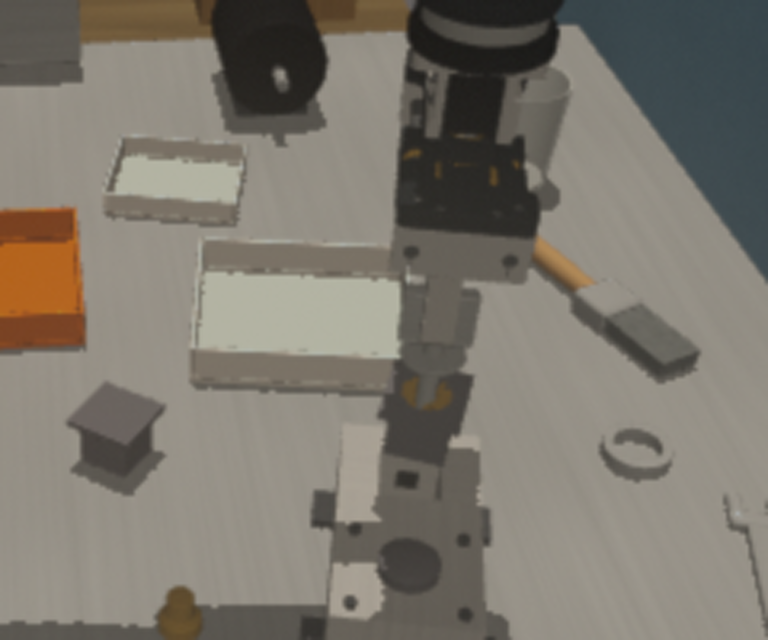

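The picture shows the plug hanging square on the rod at (430,400), clear of the open port. Carrying it to the large white tray, centre about (544,230).

```bash
python3 -m jog '[{"jaw":-1,"delta_pos":[-8,3,0],"turn":0},{"jaw":-1,"delta_pos":[-26,10,0],"turn":0},{"jaw":-1,"delta_pos":[-52,21,0],"turn":0},{"jaw":-1,"delta_pos":[-82,33,0],"turn":0},{"jaw":-1,"delta_pos":[-114,46,0],"turn":0},{"jaw":-1,"delta_pos":[-146,59,0],"turn":0},{"jaw":-1,"delta_pos":[-176,71,0],"turn":0},{"jaw":-1,"delta_pos":[-200,81,0],"turn":0},{"jaw":-1,"delta_pos":[-214,87,0],"turn":0},{"jaw":-1,"delta_pos":[-221,90,0],"turn":0}]'|grep pos; python3 -m jog '[{"jaw":-1,"delta_pos":[0,0,5],"turn":0},{"jaw":-1,"delta_pos":[0,0,20],"turn":0},{"jaw":-1,"delta_pos":[0,0,40],"turn":0},{"jaw":-1,"delta_pos":[0,0,58],"turn":0},{"jaw":-1,"delta_pos":[0,0,70],"turn":0},{"jaw":-1,"delta_pos":[0,0,77],"turn":0},{"jaw":-1,"delta_pos":[0,0,80],"turn":0},{"jaw":-1,"delta_pos":[0,0,80],"turn":0}]'; python3 st.py
```

```text
tool_pos: [0.5421, 0.2317, 0.1703]
t: 23.85
tool_pos: [0.5431, 0.2306, 0.0909]
orientation: [[-0.257, -0.966, 0.001], [-0.966, 0.257, 0.0], [-0.0, -0.001, -1.0]]
ft_force: [0.6, 0.6, -3.9]
finger_gap: 0.126
yaw -104.91 z 90.87 F [ 0.6  0.6 -3.9] T [0.036 0.159 0.019]
```

```bash
python3 -m jog '[{"jaw":-1,"delta_pos":[0,0,1],"turn":0},{"jaw":-1,"delta_pos":[0,0,2],"turn":0},{"jaw":-1,"delta_pos":[0,0,3],"turn":0},{"jaw":-1,"delta_pos":[0,0,3.7],"turn":0},{"jaw":-1,"delta_pos":[0,0,3.7],"turn":0}]'|grep force; python3 st.py; python3 -m jog '[{"jaw":-1,"delta_pos":[0,0,0.4],"turn":0},{"jaw":-1,"delta_pos":[0,0,0.8],"turn":0},{"jaw":-1,"delta_pos":[0,0,1.2],"turn":0},{"jaw":-1,"delta_pos":[0,0,1.2],"turn":0}]'|grep force; python3 st.py
```

```text
ft_force: [0.2, 0.4, -1.5]
yaw -104.91 z 87.14 F [ 0.2  0.4 -1.5] T [ 0.05   0.167 -0.057]
ft_force: [-2.4, 0.5, 5.2]
yaw -104.91 z 86.55 F [-2.4  0.5  5.2] T [ 0.009  0.634 -0.097]
```

```bash
python3 -m jog '[{"jaw":-1,"delta_pos":[0,0,0.3],"turn":0},{"jaw":-1,"delta_pos":[0,0,0.6],"turn":0},{"jaw":-1,"delta_pos":[0,0,0.6],"turn":0}]'|grep force; python3 st.py
```

```text
ft_force: [-1.9, 0.0, 7.0]
yaw -104.91 z 86.43 F [-1.9  0.   7. ] T [-0.132  0.789  0.001]
```

Landed gently (about 9 N). I'll ease off and release.

```bash
python3 -m jog '[{"jaw":-1,"delta_pos":[0,0,-0.5],"turn":0},{"jaw":-1,"delta_pos":[0,0,-1],"turn":0}]'|grep force; python3 st.py;  python3 -m jog '[{"jaw":0,"delta_pos":[0,0,0],"turn":0},{"jaw":0,"delta_pos":[0,0,0],"turn":0},{"jaw":0,"delta_pos":[0,0,0],"turn":0},{"jaw":0,"delta_pos":[0,0,0],"turn":0},{"jaw":0,"delta_pos":[0,0,0],"turn":0},{"jaw":0,"delta_pos":[0,0,0],"turn":0},{"jaw":0,"delta_pos":[0,0,0],"turn":0}]'; python3 -m jog '[{"jaw":0,"delta_pos":[0,0,-10],"turn":0},{"jaw":0,"delta_pos":[0,0,-35],"turn":0},{"jaw":0,"delta_pos":[0,0,-70],"turn":0},{"jaw":0,"delta_pos":[0,0,-110],"turn":0},{"jaw":0,"delta_pos":[0,0,-140],"turn":0},{"jaw":0,"delta_pos":[0,0,-150],"turn":0},{"jaw":0,"delta_pos":[0,0,-150],"turn":0}]'
python3 - <<'E'
from h import *
s=snapshot("side"); save(s,"s2",(260,70,500,270),3.2)
w=snapshot("wrist"); save(w,"w4",k=1.25)
E
```

```text
ft_force: [-1.4, -0.4, 2.5]
yaw -104.91 z 86.57 F [-1.4 -0.4  2.5] T [0.024 0.501 0.006]
t: 26.48
tool_pos: [0.5428, 0.2305, 0.0861]
orientation: [[-0.257, -0.966, 0.0], [-0.966, 0.257, 0.0], [-0.0, -0.0, -1.0]]
ft_force: [0.4, -1.1, -0.2]
finger_gap: 0.501
t: 27.35
tool_pos: [0.5429, 0.2306, 0.2366]
orientation: [[-0.257, -0.966, 0.001], [-0.966, 0.257, 0.0], [-0.001, -0.001, -1.0]]
ft_force: [0.3, -0.2, -0.5]
finger_gap: 0.501
```

View pics/s2.png

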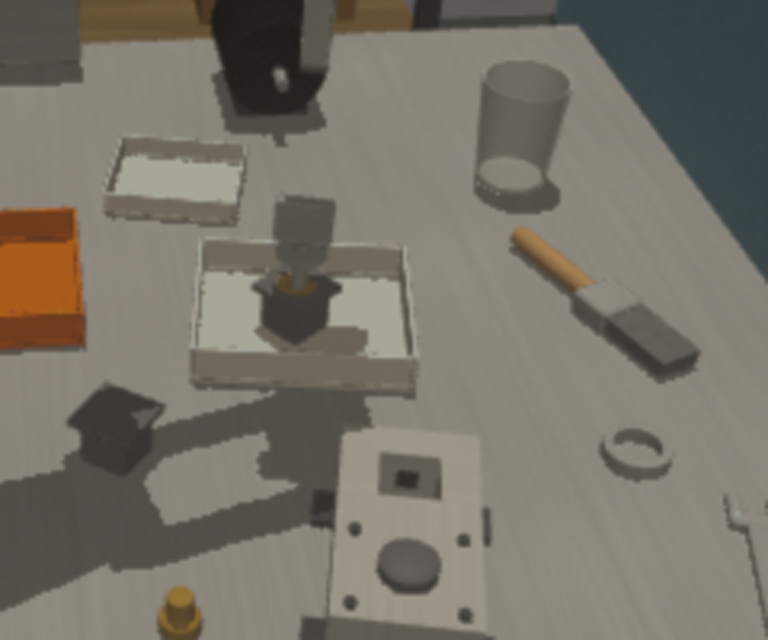

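View pics/w4.png

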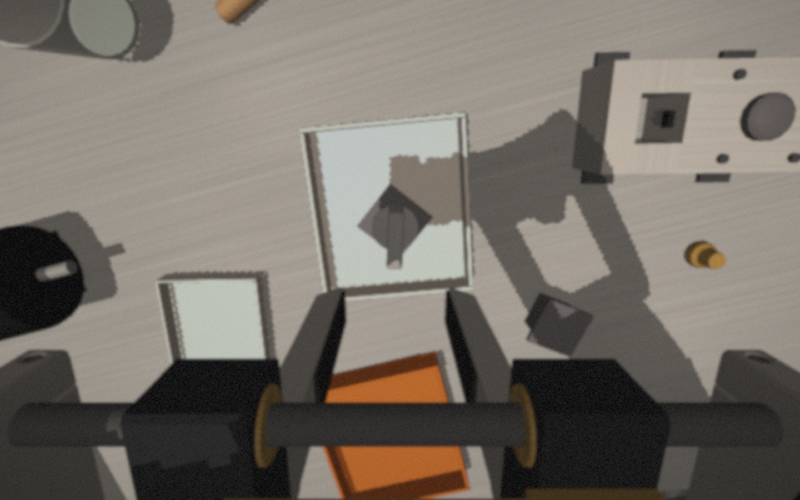

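The plug stands upright in the large white tray with the rod in it. Its flange looks turned relative to the rod, though (diamond at (395,220) in the wrist view). I'll measure whether it partly unscrewed on the way.

```bash
python3 - <<'E'
from h import *
s=snapshot("wrist"); o=get_obs()
def C(n,pts,z):
    P=np.array([on(s,u/1.25,v/1.25,z)[:2]*1000 for u,v in pts]); e=np.diff(np.vstack([P,P[:1]]),axis=0)
    print(n,P.mean(0).round(1),np.linalg.norm(e,axis=1).round(1),np.degrees(np.arctan2(e[:,1],e[:,0])).round(1))
C("flange",[(358,224),(392,185),(432,217),(397,257)],.044)
for z in(.125,.128,.13): C("paddletop",[(388,210),(402,210),(402,268),(388,268)],z)
C("tray",[(301,129),(467,113),(472,290),(326,297)],.032)
E
```

```text
flange [541.1 230.6] [47.8 47.  50.1 48.2] [ -56.2 -143.5  125.2   33.6]
paddletop [544.8 229.5] [10.  43.7 10.4 43.7] [-104.9  165.3   75.   -15.2]
paddletop [545.5 229.3] [ 9.9 43.3 10.3 43.3] [-104.9  165.3   75.   -15.2]
paddletop [546.  229.1] [ 9.8 43.  10.2 43. ] [-104.9  165.3   75.   -15.2]
tray [547.6 231.9] [148.7 168.7 146.4 162.7] [-99.7 169.5  78.   -9.7]
```

The plug unscrewed about 41° (0.72 rad) of the 83° during the carry, so it is still threaded but no longer home. I'll regrip the rod the other way round, for wrist range, and screw it home again under light pressure in the tray.

```bash
python3 -m jog '[{"jaw":0,"delta_pos":[0,0,0],"turn":-0.18},{"jaw":0,"delta_pos":[0,0,0],"turn":-0.36},{"jaw":0,"delta_pos":[0,0,0],"turn":-0.54},{"jaw":0,"delta_pos":[0,0,0],"turn":-0.72},{"jaw":0,"delta_pos":[0,0,0],"turn":-0.9},{"jaw":0,"delta_pos":[0,0,0],"turn":-1.08},{"jaw":0,"delta_pos":[0,0,0],"turn":-1.26},{"jaw":0,"delta_pos":[0,0,0],"turn":-1.44},{"jaw":0,"delta_pos":[0,0,0],"turn":-1.57},{"jaw":0,"delta_pos":[0,0,0],"turn":-1.57}]'|grep pos;python3 -m jog '[{"jaw":0,"delta_pos":[0,0,0],"turn":-0.18},{"jaw":0,"delta_pos":[0,0,0],"turn":-0.36},{"jaw":0,"delta_pos":[0,0,0],"turn":-0.54},{"jaw":0,"delta_pos":[0,0,0],"turn":-0.72},{"jaw":0,"delta_pos":[0,0,0],"turn":-0.9},{"jaw":0,"delta_pos":[0,0,0],"turn":-1.08},{"jaw":0,"delta_pos":[0,0,0],"turn":-1.26},{"jaw":0,"delta_pos":[0,0,0],"turn":-1.44},{"jaw":0,"delta_pos":[0,0,0],"turn":-1.57},{"jaw":0,"delta_pos":[0,0,0],"turn":-1.57}]'; python3 -m jog '[{"jaw":0,"delta_pos":[0,0,40],"turn":0},{"jaw":0,"delta_pos":[0,0,80],"turn":0},{"jaw":0,"delta_pos":[0,0,115],"turn":0},{"jaw":0,"delta_pos":[0,0,138],"turn":0},{"jaw":0,"delta_pos":[0,0,146],"turn":0},{"jaw":0,"delta_pos":[0,0,149],"turn":0},{"jaw":0,"delta_pos":[0,0,149],"turn":0}]'; python3 -c "from h import*;print(get_obs()['q'].round(1))"; python3 st.py
```

```text
tool_pos: [0.5419, 0.2303, 0.2343]
t: 30.0
tool_pos: [0.5423, 0.2304, 0.2352]
orientation: [[0.262, 0.965, -0.001], [0.965, -0.262, -0.0], [-0.001, -0.001, -1.0]]
ft_force: [0.1, -1.0, -1.1]
finger_gap: 0.502
t: 30.88
tool_pos: [0.5435, 0.2307, 0.088]
orientation: [[0.26, 0.966, 0.002], [0.966, -0.26, 0.0], [0.001, 0.001, -1.0]]
ft_force: [-0.7, 0.8, 0.3]
finger_gap: 0.498
[ 14.6  20.4  92.2   0.   67.2 -60.3]
yaw 74.96 z 87.99 F [-0.7  0.8  0.3] T [-0.038 -0.049  0.004]
```

```bash
python3 -m jog '[{"jaw":-1,"delta_pos":[0,0,0],"turn":0},{"jaw":-1,"delta_pos":[0,0,0],"turn":0},{"jaw":-1,"delta_pos":[0,0,0],"turn":0},{"jaw":-1,"delta_pos":[0,0,0],"turn":0},{"jaw":-1,"delta_pos":[0,0,0],"turn":0},{"jaw":-1,"delta_pos":[0,0,0],"turn":0},{"jaw":-1,"delta_pos":[0,0,0],"turn":0},{"jaw":-1,"delta_pos":[0,0,0],"turn":0}]'|grep gap; python3 st.py; python3 -m jog '[{"jaw":-1,"delta_pos":[0,0,0.6],"turn":0},{"jaw":-1,"delta_pos":[0,0,0.6],"turn":0}]'|grep gap; python3 st.py
```

```text
finger_gap: 0.124
yaw 75.0 z 87.22 F [-0.6 -1.4  2.8] T [-0.096  0.096 -0.003]
finger_gap: 0.126
yaw 75.0 z 87.08 F [-0.7 -1.3  5.9] T [-0.183  0.322  0.032]
```

```bash
python3 -m jog '[{"jaw":-1,"delta_pos":[0,0,0.3],"turn":0.08},{"jaw":-1,"delta_pos":[0,0,0.6],"turn":0.16},{"jaw":-1,"delta_pos":[0,0,0.9],"turn":0.24},{"jaw":-1,"delta_pos":[0,0,0.9],"turn":0.24}]'|grep gap; python3 st.py
```

```text
finger_gap: 0.126
yaw 61.23 z 86.44 F [-0.9 -0.   5.5] T [0.023 0.312 0.002]
```

```bash
python3 -m jog '[{"jaw":-1,"delta_pos":[0,0,0.3],"turn":0.08},{"jaw":-1,"delta_pos":[0,0,0.6],"turn":0.16},{"jaw":-1,"delta_pos":[0,0,0.6],"turn":0.16}]'|grep gap; python3 st.py
```

```text
finger_gap: 0.124
yaw 52.06 z 85.75 F [-3.  -0.8  5.3] T [-0.1    0.384 -0.008]
```

```bash
python3 -m jog '[{"jaw":-1,"delta_pos":[0,0,0.3],"turn":0.08},{"jaw":-1,"delta_pos":[0,0,0.6],"turn":0.16},{"jaw":-1,"delta_pos":[0,0,0.6],"turn":0.16}]'|grep gap; python3 st.py
```

```text
finger_gap: 0.124
yaw 42.9 z 85.05 F [-2.1 -1.7  6. ] T [-0.281  0.515 -0.045]
```

```bash
python3 -m jog '[{"jaw":-1,"delta_pos":[0,0,0.3],"turn":0.06},{"jaw":-1,"delta_pos":[0,0,0.5],"turn":0.12},{"jaw":-1,"delta_pos":[0,0,0.5],"turn":0.12}]'|grep gap; python3 st.py
```

```text
finger_gap: 0.122
yaw 36.03 z 84.92 F [-2.5 -1.3  6.1] T [-0.236  0.415  0.049]
```

```bash
python3 -m jog '[{"jaw":-1,"delta_pos":[0,0,0.2],"turn":0.05},{"jaw":-1,"delta_pos":[0,0,0.2],"turn":0.05}]'|grep gap; python3 st.py
```

```text
finger_gap: 0.125
yaw 33.17 z 84.9 F [-1.4 -0.9  6.4] T [-0.235  0.386  0.041]
```

Sinking has stopped at z 84.9 and the torque has risen to where the plug just slips on the tray floor, so it is home again. Releasing.

```bash
python3 -m jog '[{"jaw":-1,"delta_pos":[0,0,-0.5],"turn":0},{"jaw":-1,"delta_pos":[0,0,-0.8],"turn":0}]'|grep gap; python3 st.py;  python3 -m jog '[{"jaw":0,"delta_pos":[0,0,0],"turn":0},{"jaw":0,"delta_pos":[0,0,0],"turn":0},{"jaw":0,"delta_pos":[0,0,0],"turn":0},{"jaw":0,"delta_pos":[0,0,0],"turn":0},{"jaw":0,"delta_pos":[0,0,0],"turn":0},{"jaw":0,"delta_pos":[0,0,0],"turn":0},{"jaw":0,"delta_pos":[0,0,0],"turn":0}]'|grep gap; python3 -m jog '[{"jaw":0,"delta_pos":[0,0,-10],"turn":0},{"jaw":0,"delta_pos":[0,0,-35],"turn":0},{"jaw":0,"delta_pos":[0,0,-70],"turn":0},{"jaw":0,"delta_pos":[0,0,-110],"turn":0},{"jaw":0,"delta_pos":[0,0,-140],"turn":0},{"jaw":0,"delta_pos":[0,0,-150],"turn":0},{"jaw":0,"delta_pos":[0,0,-150],"turn":0},{"jaw":0,"delta_pos":[0,0,-150],"turn":0}]'
python3 - <<'E'
from h import *
import pickle
w=snapshot("wrist"); pickle.dump(w,open("w5.pkl","wb")); save(w,"w5",(220,100,460,250),3.2)
E
```

```text
finger_gap: 0.125
yaw 33.18 z 85.03 F [0.1 0.1 4. ] T [-0.102 -0.018  0.083]
finger_gap: 0.501
t: 36.12
tool_pos: [0.5417, 0.2302, 0.2326]
orientation: [[0.837, 0.547, -0.003], [0.547, -0.837, -0.001], [-0.003, -0.001, -1.0]]
ft_force: [-0.4, -0.3, -0.1]
finger_gap: 0.5
```

View pics/w5.png

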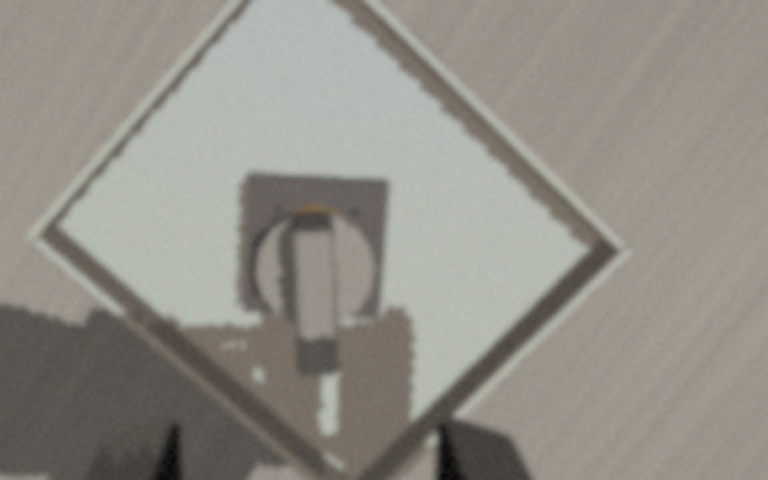

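The last view shows the flange (240-387, 175-310) square to the paddle again, which is the same relation as at the stop in the port. The plug stands flat in the tray and the gripper is clear.

```bash
python3 -c "from cell import *; sign_off(); print(get_obs()['t'])"
```

```text
the job is handed in; nothing more can be done
the job is handed in; nothing more can be done
```

The plug is out of its port and stands upright in the large white tray, with the puller threaded in up to its stop and the robot clear. I handed the job in at about 36 s of the 72 s allowed.

- **Threading:** I took the puller from its holder, found the slots by a light clockwise sweep, and screwed it in while the plug stayed seated. It turned about 1.45 rad to a firm stop. The torque reading at the stop was 0.21–0.23 N m, slightly over the 0.2 you gave as plenty, and I eased off at once.
- **Drawing out:** The plug came straight up with wrist readings of about 11 N, and side force stayed under 5 N.
- **Setting down:** It met the tray floor with about 7–9 N.

**Unscrewed on the way:** On the first check in the tray, the plug had turned back about 41° on the rod, so it was still threaded but no longer home. I regripped the rod and screwed it in again under about 6 N. It stopped sinking at the expected depth. The torque there rose only to about 0.05 N m, probably because the plug then turned with the rod on the tray floor.

The last picture shows the flange square to the paddle again, as it was at the stop in the port, with the plug flat in the tray and the gripper clear. The spare and the brass fitting looked untouched in the views after the first release. The last close-up does not cover them, but nothing went near them afterwards.

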